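Push the tube blocks home and shut the gate

ROBOT

A 6-joint arm with a two-finger parallel gripper is mounted at the origin on a cart in front of the work surface, level with it; the furniture and walls round the work are solid. World frame = base frame: x ahead of the robot, y to its left, z up, the work surface at z = 0. Lengths are in m, angles in rad, forces in N, time in s.
With the tool pointing down it reaches from about 0.3 to 0.775 m from the base axis. Payload 14.6 kg.
Tool frame: the origin (TCP) lies between the finger pads; the fingertips stand robot.tip_extent ahead of it and the grasp point (between the pads) lies 2 mm behind it (robot.tip_extent is the distance from the TCP to the fingertips, in m); y points along the fingers, z is the direction in which the jaws open and shut, and the axes are right-handed (so a half turn about y gives the same grasp; the last joint's range is limited). The gripper opens to 94 mm and grips with 3 to 60 N. Pads are 16 mm wide; open, the fingers measure 119 mm over their backs; the gripper's body (75 mm by 177 mm) begins 78 mm behind the grasp point.
Start: joints at [-1.387, 0.3, 1.521, -0, 1.321, -0.067], TCP at [0.136, -0.533, 0.222] pointing down, gripper open.
Joint ranges: [-3.03, 3.03], [-0.79, 2.21], [0.23, 2.52], [-1.04, 4.18], [0, 3.07], [-2.55, 2.55]. Speed limits (rad/s): [2.22, 2.22, 2.57, 3.14, 3.14, 3.14].

INTERFACE

Orientations are given as a rotation vector (axis times angle).
In Python, from bench import robot gives the robot as it stands.
- The arm moves only by the tool jog_arm, never from a script. Its argument "plan" is a list of rows, each an object of numbers: "x", "y", "z": the shift along the tool's x, y, z in m; "ax", "ay", "az": the turn, a rotation vector about the tool's x, y, z in degrees; "hand": the closure, from -1 (fully open) to 1 (shut). A call has 1 to 8 rows; each row is the pose to reach, as a shift and turn from the pose commanded when the call began, along the tool's axes at that moment; what a row does not reach only later rows make up. A row lasts 1/12 s, in which the tool goes at most 41.7 mm and 7.16 degrees, less where a joint would pass 70% of its speed; a pose out of reach is approached as far as the arm can. A call with a gripper value outside its range is refused whole. The fingers move at their own pace and stop on an object; "squeeze" is the grip in N (left out, the last holds). Time passes only in rows, so rows that repeat a pose let the fingers close. It gives the time, the measured TCP pose, the force and the opening at its end, in the units of the state.
- robot.get_obs(): the state, without advancing time (a new reading comes with each control period).
- robot.grab_frame(name): name is "scene" or "top" or "wrist"; returns a dict with "img" (480x640x3 uint8, blue, green, red), "range_z" (480x640 float32, m along the optical axis (not along the pixel's ray), 0 where there is no reading), "mtx" (3x3 intrinsics, pixels), "rvec" (rotation vector, rad) and "tvec" (3), from world to camera coordinates, as OpenCV has them. Camera axes: x right, y down, z forward; pixel columns grow to the right and rows downward; lengths in m; the calibration is good to about 2 mm. A picture is of the moment at which its call begins.
- robot.job_done(): hands the job in, once; it reports no verdict.
The state is a dict: "clock": time; "joint_pos": joint angles; "qvel": joint speeds; "effort": joint torques, N m; "tcp_pos": TCP position; "ee_rot": TCP orientation; "ft_force": force on the tool from outside, world axes, zero at the start; "torque": the same for the moment, N m; "grip_width": finger opening in m.
Only numpy, scipy, OpenCV 4.12 (cv2) and the standard library are available. Lean on these libraries where they do the work, as an engineer would, in place of code of your own. Each camera call takes 0.05 s, during which the arm holds its last target. There are 200 camera calls.

TASK

With closed fingertips, push the row of three touching tube blocks along the loading track as one train until it is fully home against the end stop. Then push the swing gate shut behind the row, square across the track. Only push: lift none of the blocks, keep the row together, and leave the vials, jar, dish and tape around the track where they are.

Things in the scene. Friction and masses are not known exactly. Their poses are not given: they have to be found in the camera images.
- track: grey metal loading track fixed to the bench, 164 x 370 x 4 mm plate, origin at the centre of its underside; +y runs along it to the end stop, z up. Two side rails (tops 13 mm above the bench) leave a channel 120 mm wide, x = -60 to +60 mm. The end stop is a dark steel bar across the channel, 28 mm high, its face at y = +165 mm; the end at y = -185 mm is open.
- block_1: tube block with a grid of holes, 68 mm along the track, 116 mm across it, 21 mm high, about 0.4 kg, loose on the track; origin at the centre of its underside, 4 mm above the bench; its x axis points along the track to the stop. The three like blocks touch one another in a row; this one is the nearest to the end stop. With the row home its origin is at y = 131 mm in the track's frame.
- block_2: tube block with a grid of holes, 68 mm along the track, 116 mm across it, 21 mm high, about 0.4 kg, loose on the track; origin at the centre of its underside, 4 mm above the bench; its x axis points along the track to the stop. The three like blocks touch one another in a row; this one is the middle one. With the row home its origin is at y = 63 mm in the track's frame.
- block_3: tube block with a grid of holes, 68 mm along the track, 116 mm across it, 21 mm high, about 0.4 kg, loose on the track; origin at the centre of its underside, 4 mm above the bench; its x axis points along the track to the stop. The three like blocks touch one another in a row; this one is the last, farthest from the stop, whose free rear face is pushed. With the row home its origin is at y = -5 mm in the track's frame.
- gate (a joint): swing gate, turning about an upright pivot, in rad: 0 = along the track, away from the stop (-y), over the side rail; 1.57 = shut, straight across the channel (+x), its end of travel; negative = swung out, away from the channel. Starts open, -0.4 to -0.03. Stiff (about 1 N at mid-length), stays where left. Shut, its face is at y = -43 mm, 4 mm behind the home row; it cannot shut before.
- gate_end (a point): middle of the free end of the gate, a flat dark steel bar on edge, 10 mm thick, from 14 to 38 mm above the bench, reaching 92 mm from the pivot; this point is 26 mm above the bench
- gate_pivot (a point): the gate's pivot (round, 18 mm across) beside the channel at x = -70, y = -48 mm in the track's frame; this point is 26 mm above the bench
- vial_1: bystander, not to be disturbed: sample vial with black cap, 27 mm across, 66 mm tall; origin at the centre of its underside
- vial_2: bystander, not to be disturbed: sample vial with pale cap, 27 mm across, 66 mm tall; origin at the centre of its underside
- vial_3: bystander, not to be disturbed: brown sample vial, 27 mm across, 66 mm tall; origin at the centre of its underside
- jar: bystander, not to be disturbed: white jar with screw cap, 60 mm across, 90 mm tall; origin at the centre of its underside
- petri: bystander, not to be disturbed: petri dish, 60 mm across, 14 mm high; origin at the centre of its underside
- tape: bystander, not to be disturbed: roll of label tape lying flat, 62 mm across, 18 mm high; origin at the centre of its underside
There are look-alikes about, which are no part of the job. Leave any blue look-alike of the block_1 alone.

How it is judged:
On the way, in this order (a step that is already met when the one before it is completed fails the run):
1. the whole row is home against the end stop while the gate is still open (y of block_1 in the frame of track above 0.127 m and y of block_2 in the frame of track above 0.059 m and y of block_3 in the frame of track above -0.009 m and value of joint gate below 1 rad), for 0.2 s.
2. the gate is shut behind the row (value of joint gate above 1.45 rad), for 0.2 s.
At the end, for the whole second after the job is handed in: All three blocks lie flat on the track within 4 mm of home (row against the end stop), at rest, and the gate is shut to within about 7 degrees of square across the track (over 1.45 rad) (y of block_1 in the frame of track above 0.127 m and y of block_2 in the frame of track above 0.059 m and y of block_3 in the frame of track above -0.009 m and z of each of block_1, block_2, block_3 in the frame of track below 0.008 m and value of joint gate above 1.45 rad and linear speed of each of block_1, block_2, block_3 below 0.01 m/s); the robot touches nothing.
It fails at once if a block is lifted off the track or tipped (z of any of block_1, block_2, block_3 in the frame of track above 0.014 m or angle between any of block_1, block_2, block_3's own z axis and vertical above 0.15 rad).
It fails at once if the row comes apart (a gap of more than 10 mm between neighbours) (distance between block_1 and block_2 above 0.078 m or distance between block_2 and block_3 above 0.078 m).
It fails at once if a bystander is moved more than 25 mm or knocked over (distance of any of vial_1, vial_2, vial_3, jar, petri, tape from where it was at the start of the episode above 0.025 m or angle between any of vial_1, vial_2, vial_3, jar, petri, tape's own z axis and vertical above 0.4 rad).
It also fails if it takes over 51 s, if anything falls off the work surface, if the arm or the gripper's body presses on something with over 40 N, if the wrist force passes 120 N, or if a joint passes its speed limit or range.

## Working session

There is one attempt and no reset: what is moved stays moved. The work goes in short steps, Python scripts to look and compute and a tool call to move; the robot and the scene stay as the last step left them, time stands still between calls to the robot, and variables do not carry over. Pictures are saved under pics/ and viewed, about 8 in all and at most 12, crops included, and the job is handed in when it is done.

Besides the shell and the picture viewer there is one more tool, called by a JSON object that holds its "name" and its "arguments", one argument or row to a line. jog_arm: Moves the arm, as the interface text tells. Its arguments: {"type":"object","properties":{"plan":{"type":"array"},"squeeze":{"type":"number"}},"required":["plan"]}

```bash
mkdir -p pics; ls; python3 - <<'E'
from bench import robot
import cv2
print(robot.get_obs(), robot.tip_extent)
for n in ("top","scene"):
    f=robot.grab_frame(n); cv2.imwrite(f"pics/{n}1.png",f["img"]); print(n,f["mtx"],f["rvec"],f["tvec"])
E
```

```text
pics
{'clock': 0.0, 'joint_pos': array([-1.38662117e+00,  3.00450682e-01,  1.52161926e+00,  2.28279325e-05,
        1.32067799e+00, -6.65757495e-02]), 'qvel': array([-0.00147841,  0.00101977,  0.00090857, -0.00025045, -0.00195191,
       -0.00060306]), 'effort': array([ 9.70179208e-04, -5.31800723e+01, -3.52735341e+01,  7.08681252e-02,
        2.43313605e-02, -8.54640280e-05]), 'tcp_pos': array([ 0.13644139, -0.53254627,  0.22188136]), 'ee_rot': array([-0.26320371,  2.08919285, -2.08676304]), 'ft_force': array([-0.81782268, -0.74389386, -0.56882193]), 'torque': array([ 0.00578055,  0.03625541, -0.02809335]), 'grip_width': 0.0940922463386219} 0.017
top [[569.61152445   0.         321.48909865]
 [  0.         569.61152445 238.61949368]
 [  0.           0.           1.        ]] [ 2.12237775 -2.15939874  0.17577228] [0.03780473 0.54393126 1.0068904 ]
scene [[519.40195304   0.         327.53380843]
 [  0.         519.40195304 237.64506748]
 [  0.           0.           1.        ]] [ 0.66110158 -2.43262498  1.37253008] [0.48821329 0.17075702 0.82622975]
```

View pics/top1.png

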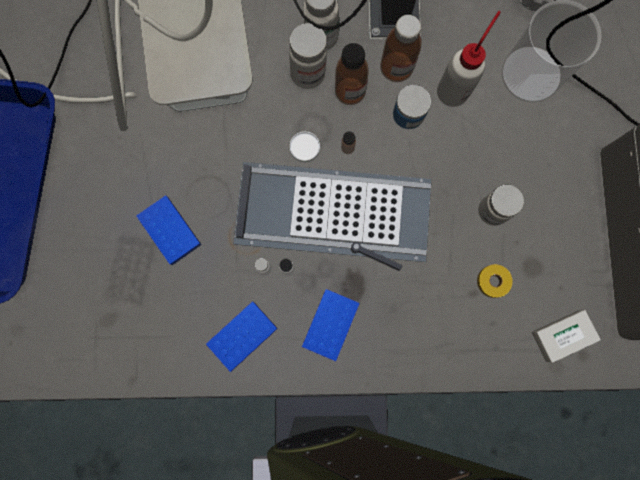

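View pics/scene1.png

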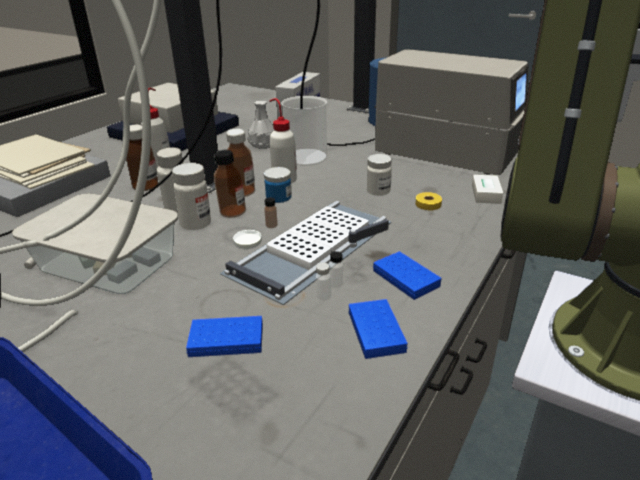

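Top view: the stop is on the left at about (243,200). The white row spans x≈293–402, the gate pivot is at (355,247) and the gate end at (400,267). Vials are at (262,265), (286,265) and (348,142), the jar at (505,202), the tape at (495,281) and the petri dish at (305,146). The scene view agrees. Next I'll measure these.

```bash
cat > h.py <<'E'
import numpy as np, cv2
def cast(f,px,z):
    R=cv2.Rodrigues(np.array(f["rvec"],float))[0]; t=np.array(f["tvec"],float).ravel()
    c=-R.T@t; px=np.atleast_2d(np.array(px,float))
    d=np.c_[px,np.ones(len(px))]@np.linalg.inv(f["mtx"]).T@R
    return c+d*((z-c[2])/d[:,2])[:,None]
def proj(f,P):
    return cv2.projectPoints(np.atleast_2d(np.array(P,float)),np.array(f["rvec"],float),np.array(f["tvec"],float),f["mtx"],None)[0].reshape(-1,2)
E
python3 - <<'E'
from bench import robot
from h import *
np.set_printoptions(precision=4,suppress=True)
f=robot.grab_frame("top"); im=f["img"]
hsv=cv2.cvtColor(im,cv2.COLOR_BGR2HSV)
m=((hsv[...,2]>190)&(hsv[...,1]<40)).astype(np.uint8)
roi=np.zeros_like(m); roi[170:250,250:425]=1
m=cv2.morphologyEx(m*roi,cv2.MORPH_CLOSE,np.ones((9,9)))
c=max(cv2.findContours(m,0,2)[0],key=cv2.contourArea)
b=cv2.boxPoints(cv2.minAreaRect(c)); W=cast(f,b,0.025); print("row",b,W, np.linalg.norm(W-np.roll(W,1,0),axis=1), W.mean(0))
e=(W-np.roll(W,1,0)); 
# end stop dark
g=hsv[...,2]
m=((g<60)).astype(np.uint8); roi=np.zeros_like(m); roi[155:255,228:262]=1
c=max(cv2.findContours(m*roi,0,2)[0],key=cv2.contourArea)
b=cv2.boxPoints(cv2.minAreaRect(c)); W=cast(f,b,0.028); print("stop",b,W)
roi[:]=0; roi[238:275,345:410]=1
c=max(cv2.findContours(((g<70)*roi).astype(np.uint8),0,2)[0],key=cv2.contourArea)
b=cv2.boxPoints(cv2.minAreaRect(c)); W=cast(f,b,0.038); print("gate",b,W)
for n,p,z in (("pivot",(355,247),.038),("gend",(401,267),.038),("v1",(286,265),.066),("v2",(262,265),.066),("v3",(349,134),.066),("jar",(507,196),.09),("tape",(495,281),.018),("petri",(305,146),.014),("plate",(245,166),.013),("p",(430,180),.013),("p",(427,262),.013),("p",(235,245),.013)): print(n,cast(f,p,z))
cv2.imwrite("pics/top_z.png",cv2.resize(im[130:290,220:440],None,fx=3.5,fy=3.5,interpolation=2))
E
```

```text
row [[290.15   234.1806]
 [295.5478 175.8841]
 [403.0153 185.8347]
 [397.6175 244.1313]] [[ 0.5569  0.087   0.025 ]
 [ 0.6696  0.0757  0.025 ]
 [ 0.6466 -0.1288  0.025 ]
 [ 0.5345 -0.1142  0.025 ]] [0.2024 0.1133 0.2058 0.113 ] [ 0.6019 -0.0201  0.025 ]
stop [[236.7747 236.9464]
 [247.     194.    ]
 [252.4979 195.309 ]
 [242.2726 238.2554]] [[0.5528 0.1867 0.028 ]
 [0.6349 0.1678 0.028 ]
 [0.6322 0.1574 0.028 ]
 [0.5502 0.1764 0.028 ]]
gate [[349.8904 250.7414]
 [352.0599 245.3814]
 [400.9542 265.1719]
 [398.7847 270.5319]] [[ 0.5218 -0.0237  0.038 ]
 [ 0.5317 -0.028   0.038 ]
 [ 0.4934 -0.117   0.038 ]
 [ 0.4836 -0.1126  0.038 ]]
pivot [[ 0.5286 -0.0333  0.038 ]]
gend [[ 0.49   -0.1169  0.038 ]]
v1 [[0.4941 0.0929 0.066 ]]
v2 [[0.4949 0.1358 0.066 ]]
v3 [[ 0.7368 -0.026   0.066 ]]
jar [[ 0.6084 -0.3036  0.09  ]]
tape [[ 0.4629 -0.2945  0.018 ]]
petri [[0.7322 0.0571 0.014 ]]
plate [[0.6942 0.1738 0.013 ]]
p [[ 0.6604 -0.1833  0.013 ]]
p [[ 0.5013 -0.17    0.013 ]]
p [[0.5399 0.1921 0.013 ]]
```

View pics/top_z.png

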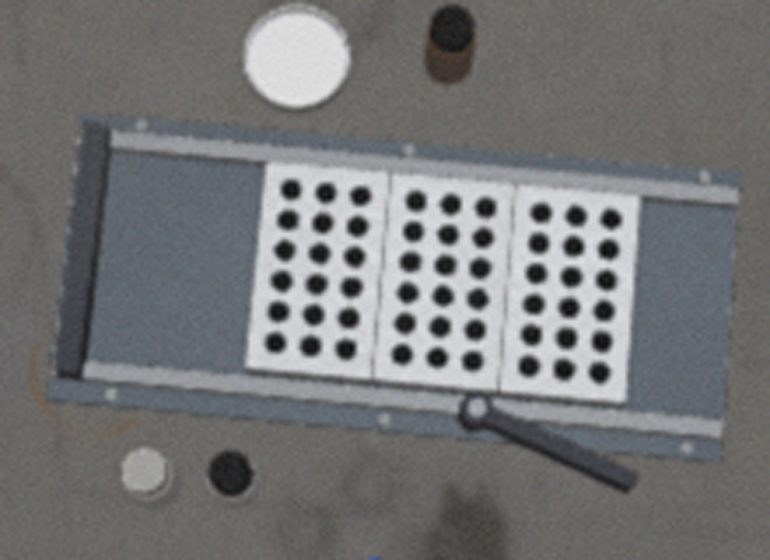

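The row, plate and pivot agree: track origin ≈ (0.602, 0.005), yaw ≈ -0.106, about 88 mm left to travel. Now I'll work out the tool-frame moves.

```bash
cat >> h.py <<'E'
from scipy.spatial.transform import Rotation as Ro
np.set_printoptions(precision=4,suppress=True)
YAW=-0.106; O=np.array([0.602,0.005,0]); T=Ro.from_euler('z',YAW).as_matrix()
def trk(x,y,z): return O+T@np.array([x,y,z])
def totrk(p): return T.T@(np.array(p)-O)
def shift(obs,P): return Ro.from_rotvec(obs["ee_rot"]).as_matrix().T@(np.array(P)-obs["tcp_pos"])
E
python3 - <<'E'
from bench import robot
from h import *
o=robot.get_obs(); R=Ro.from_rotvec(o["ee_rot"]).as_matrix(); print(R)
Rg=np.c_[-T[:,1],[0,0,-1],T[:,0]]; 
for s in (1,-1):
    G=np.c_[s*T[:,1],[0,0,-1],-s*T[:,0]]; print(np.linalg.det(G), Ro.from_matrix(R.T@G).as_rotvec(degrees=True))
for P in (trk(0,-.16,.15),trk(0,-.16,.028)): print(P,shift(o,P))
print(totrk([.5286,-.0333,0]),totrk([.49,-.1169,0]), totrk([.4987,.093,0]))
E
```

```text
[[-0.9687 -0.0001  0.2482]
 [-0.2482  0.0008 -0.9687]
 [-0.0001 -1.     -0.0008]]
0.9999999999999999 [  0.0358 110.4426   0.0432]
0.9999999999999999 [  0.0392 -69.5573  -0.0325]
[ 0.5851 -0.1541  0.15  ] [-0.5285  0.0723 -0.2553]
[ 0.5851 -0.1541  0.028 ] [-0.5285  0.1943 -0.2552]
[-0.0689 -0.0459  0.    ] [-0.0985 -0.1331  0.    ] [-0.112   0.0766  0.    ]
```

{"name": "jog_arm", "arguments": {
  "plan": [
    {"x":-0.528,"y":0.07,"z":-0.255,"ay":20.4,"hand":1},
    {"x":-0.528,"y":0.07,"z":-0.255,"ay":20.4,"hand":1},
    {"x":-0.528,"y":0.07,"z":-0.255,"ay":20.4,"hand":1},
    {"x":-0.528,"y":0.07,"z":-0.255,"ay":20.4,"hand":1},
    {"x":-0.528,"y":0.07,"z":-0.255,"ay":20.4,"hand":1},
    {"x":-0.528,"y":0.07,"z":-0.255,"ay":20.4,"hand":1},
    {"x":-0.528,"y":0.07,"z":-0.255,"ay":20.4,"hand":1},
    {"x":-0.528,"y":0.07,"z":-0.255,"ay":20.4,"hand":1}
  ],
  "squeeze": 20
}}

```text
invalid input at $.plan[0]: expected keys x, y, z, ax, ay, az, hand
```

```bash
python3 - <<'E'
from bench import robot
from h import *
o=robot.get_obs(); R=Ro.from_rotvec(o["ee_rot"]).as_matrix(); print(o["tcp_pos"],R,o["grip_width"],o["joint_pos"])
G=np.c_[-T[:,0],[0,0,-1],-T[:,1]]
print(Ro.from_matrix(R.T@G).as_rotvec(degrees=True), shift(o,trk(0,-.16,.15)))
E
```

```text
[ 0.1365 -0.5326  0.222 ] [[-0.9687 -0.0001  0.2482]
 [-0.2482  0.0008 -0.9687]
 [-0.0001 -1.     -0.0008]] 0.09402076688465698 [-1.3866  0.3003  1.5214  0.      1.3207 -0.0666]
[ 0.0479 20.4426  0.0045] [-0.5285  0.0723 -0.2553]
```

{"name": "jog_arm", "arguments": {
  "plan": [
    {"x":-0.528,"y":0.07,"z":-0.255,"ax":0,"ay":20.4,"az":0,"hand":1},
    {"x":-0.528,"y":0.07,"z":-0.255,"ax":0,"ay":20.4,"az":0,"hand":1},
    {"x":-0.528,"y":0.07,"z":-0.255,"ax":0,"ay":20.4,"az":0,"hand":1},
    {"x":-0.528,"y":0.07,"z":-0.255,"ax":0,"ay":20.4,"az":0,"hand":1},
    {"x":-0.528,"y":0.07,"z":-0.255,"ax":0,"ay":20.4,"az":0,"hand":1},
    {"x":-0.528,"y":0.07,"z":-0.255,"ax":0,"ay":20.4,"az":0,"hand":1},
    {"x":-0.528,"y":0.07,"z":-0.255,"ax":0,"ay":20.4,"az":0,"hand":1},
    {"x":-0.528,"y":0.07,"z":-0.255,"ax":0,"ay":20.4,"az":0,"hand":1}
  ],
  "squeeze": 20
}}

```text
clock: 0.82
tcp_pos: [0.3849, -0.3228, 0.1836]
ee_rot: [-0.114, -2.167, 2.167]
ft_force: [0.7, -0.9, 0.5]
grip_width: 0.0439
```

```bash
cat > s.py <<'E'
from bench import robot
from h import *
import sys
o=robot.get_obs(); R=Ro.from_rotvec(o["ee_rot"]).as_matrix(); print(o["clock"],"tcp",o["tcp_pos"],"trk",totrk(o["tcp_pos"]),o["grip_width"],o["joint_pos"],"F",o["ft_force"])
G=np.c_[-T[:,0],[0,0,-1],-T[:,1]]
print("turn",Ro.from_matrix(R.T@G).as_rotvec(degrees=True))
a=list(map(float,sys.argv[1:]))
for i in range(0,len(a),3): print(shift(o,trk(*a[i:i+3])))
E
python3 s.py 0 -.16 .15
```

```text
0.8167 tcp [ 0.3849 -0.3228  0.1836] trk [-0.1812 -0.3489  0.1836] 0.0439439193731896 [-0.7708  0.2308  1.7023 -0.      1.2084  0.9054] F [ 0.7343 -0.9306  0.4965]
turn [-0.0012  0.0378 -0.0009]
[-0.1813  0.0336 -0.1888]
```

{"name": "jog_arm", "arguments": {
  "plan": [
    {"x":-0.181,"y":0.034,"z":-0.189,"ax":0,"ay":0,"az":0,"hand":1},
    {"x":-0.181,"y":0.034,"z":-0.189,"ax":0,"ay":0,"az":0,"hand":1},
    {"x":-0.181,"y":0.034,"z":-0.189,"ax":0,"ay":0,"az":0,"hand":1},
    {"x":-0.181,"y":0.034,"z":-0.189,"ax":0,"ay":0,"az":0,"hand":1},
    {"x":-0.181,"y":0.034,"z":-0.189,"ax":0,"ay":0,"az":0,"hand":1},
    {"x":-0.181,"y":0.034,"z":-0.189,"ax":0,"ay":0,"az":0,"hand":1},
    {"x":-0.181,"y":0.034,"z":-0.189,"ax":0,"ay":0,"az":0,"hand":1},
    {"x":-0.181,"y":0.034,"z":-0.189,"ax":0,"ay":0,"az":0,"hand":1}
  ]
}}

```text
clock: 1.48
tcp_pos: [0.5849, -0.1531, 0.1486]
ee_rot: [-0.109, -2.169, 2.168]
ft_force: [-0.4, -0.0, 0.8]
grip_width: 0.0004
```

```bash
python3 s.py 0 -.16 .028; python3 - <<'E'
from bench import robot
import cv2
f=robot.grab_frame("wrist"); cv2.imwrite("pics/w1.png",f["img"])
E
```

```text
1.4833 tcp [ 0.5849 -0.1531  0.1486] trk [-0.0003 -0.159   0.1486] 0.00041268914637266496 [-0.3166  0.4869  1.4389  0.0002  1.2174  1.3558] F [-0.3662 -0.0413  0.8059]
turn [0.0319 0.2424 0.0841]
[-0.0005  0.1206  0.0011]
```

View pics/w1.png

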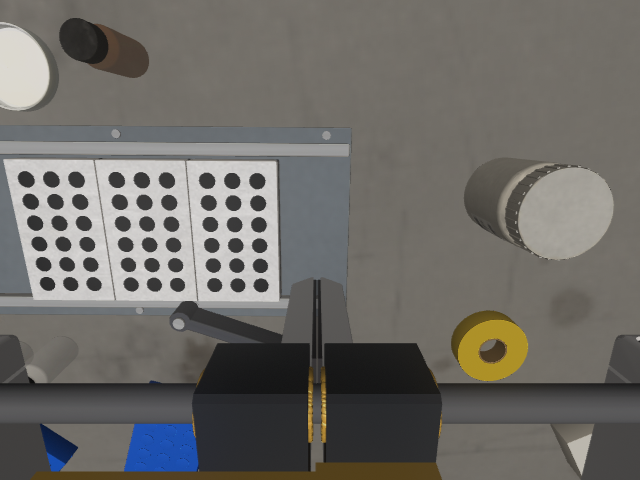

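Wrist view: the rear edge runs (277,160)–(279,300), the gate pivot is at (180,322), and the closed fingers are right of the rear edge and clear of it. I'll check the positions once from here.

```bash
python3 - <<'E'
from bench import robot
from h import *
f=robot.grab_frame("wrist")
for p,z in (((277,160),.025),((279,300),.025),((6,160),.025),((180,322),.038),((350,143),.013),((350,128),.004),((281,342),.038)): print(p,totrk(cast(f,p,z)[0]))
E
```

```text
(277, 160) [ 0.0581 -0.1319  0.025 ]
(279, 300) [-0.0559 -0.1304  0.025 ]
(6, 160) [0.0577 0.0703 0.025 ]
(180, 322) [-0.0692 -0.0515  0.038 ]
(350, 143) [ 0.0701 -0.1871  0.013 ]
(350, 128) [ 0.0813 -0.1876  0.004 ]
(281, 342) [-0.0873 -0.1325  0.038 ]
```

{"name": "jog_arm", "arguments": {
  "plan": [
    {"x":0,"y":0.04,"z":0.002,"ax":0,"ay":0,"az":0,"hand":1},
    {"x":0,"y":0.08,"z":0.002,"ax":0,"ay":0,"az":0,"hand":1},
    {"x":0,"y":0.105,"z":0.002,"ax":0,"ay":0,"az":0,"hand":1},
    {"x":0,"y":0.12,"z":0.002,"ax":0,"ay":0,"az":0,"hand":1},
    {"x":0,"y":0.12,"z":0.002,"ax":0,"ay":0,"az":0,"hand":1},
    {"x":0,"y":0.12,"z":-0.003,"ax":0,"ay":0,"az":0,"hand":1},
    {"x":0,"y":0.12,"z":-0.008,"ax":0,"ay":0,"az":0,"hand":1},
    {"x":0,"y":0.12,"z":-0.013,"ax":0,"ay":0,"az":0,"hand":1}
  ]
}}

```text
clock: 2.25
tcp_pos: [0.5856, -0.1427, 0.0317]
ee_rot: [-0.118, -2.168, 2.169]
ft_force: [-0.3, 0.7, -0.3]
grip_width: 0.0004
```

{"name": "jog_arm", "arguments": {
  "plan": [
    {"x":0,"y":0,"z":-0.004,"ax":0,"ay":0,"az":0,"hand":1},
    {"x":0,"y":0,"z":-0.008,"ax":0,"ay":0,"az":0,"hand":1},
    {"x":0,"y":0,"z":-0.012,"ax":0,"ay":0,"az":0,"hand":1},
    {"x":0,"y":0,"z":-0.016,"ax":0,"ay":0,"az":0,"hand":1},
    {"x":0,"y":0,"z":-0.02,"ax":0,"ay":0,"az":0,"hand":1},
    {"x":0,"y":0,"z":-0.024,"ax":0,"ay":0,"az":0,"hand":1},
    {"x":0,"y":0,"z":-0.028,"ax":0,"ay":0,"az":0,"hand":1},
    {"x":0,"y":0,"z":-0.032,"ax":0,"ay":0,"az":0,"hand":1}
  ]
}}

```text
clock: 2.92
tcp_pos: [0.5888, -0.1116, 0.0309]
ee_rot: [-0.116, -2.166, 2.17]
ft_force: [-1.1, -9.2, 3.8]
grip_width: 0.0007
```

```bash
cat > rear.py <<'E'
from bench import robot
from h import *
f=robot.grab_frame("top"); hsv=cv2.cvtColor(f["img"],cv2.COLOR_BGR2HSV)
m=((hsv[...,2]>190)&(hsv[...,1]<40)).astype(np.uint8); q=m*0; q[168:250,235:425]=1
m=cv2.morphologyEx(m*q,cv2.MORPH_CLOSE,np.ones((9,9)))
W=cast(f,max(cv2.findContours(m,0,2)[0],key=cv2.contourArea)[:,0],.025)
W=(W-O)@T; print("row trk min/max",W.min(0),W.max(0))
cv2.imwrite("pics/now.png",cv2.resize(f["img"][120:300,210:450],None,fx=3,fy=3))
E
python3 s.py; python3 rear.py
```

```text
2.9167 tcp [ 0.5888 -0.1116  0.0309] trk [-0.0008 -0.1173  0.0309] 0.0006999880442760831 [-0.2477  0.6223  1.5339 -0.0019  0.9832  1.4293] F [-1.0546 -9.1725  3.8466]
turn [-0.1067  0.0439 -0.1092]
row trk min/max [-0.0539 -0.0651  0.025 ] [0.0615 0.0997 0.025 ]
```

View pics/now.png

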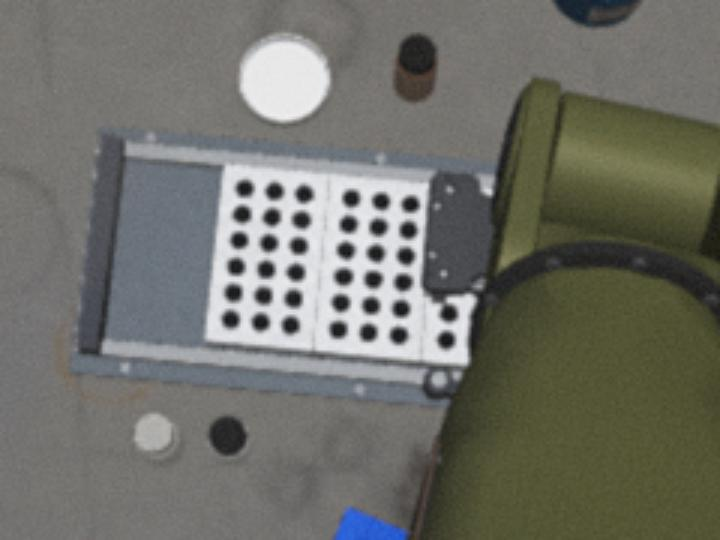

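Row moving together with about 9 N; front at ~0.098 in the track frame, so about 63 mm remain.

{"name": "jog_arm", "arguments": {
  "plan": [
    {"x":0,"y":0,"z":-0.005,"ax":0,"ay":0,"az":0,"hand":1},
    {"x":0,"y":0,"z":-0.01,"ax":0,"ay":0,"az":0,"hand":1},
    {"x":0,"y":0,"z":-0.015,"ax":0,"ay":0,"az":0,"hand":1},
    {"x":0,"y":0,"z":-0.02,"ax":0,"ay":0,"az":0,"hand":1},
    {"x":0,"y":0,"z":-0.025,"ax":0,"ay":0,"az":0,"hand":1},
    {"x":0,"y":0,"z":-0.03,"ax":0,"ay":0,"az":0,"hand":1},
    {"x":0,"y":0,"z":-0.035,"ax":0,"ay":0,"az":0,"hand":1},
    {"x":0,"y":0,"z":-0.04,"ax":0,"ay":0,"az":0,"hand":1}
  ]
}}

```text
clock: 3.63
tcp_pos: [0.593, -0.0717, 0.0308]
ee_rot: [-0.116, -2.166, 2.17]
ft_force: [-0.9, -9.4, 3.9]
grip_width: 0.0003
```

```bash
python3 s.py; python3 rear.py
```

```text
3.6333 tcp [ 0.593  -0.0717  0.0308] trk [-0.0008 -0.0772  0.0308] 0.00029878034445045504 [-0.181   0.6189  1.5399 -0.0019  0.9809  1.4962] F [-0.8809 -9.4053  3.8517]
turn [-0.0993  0.0407 -0.1031]
row trk min/max [-0.0535 -0.0193  0.025 ] [0.0624 0.14   0.025 ]
```

{"name": "jog_arm", "arguments": {
  "plan": [
    {"x":0,"y":0,"z":-0.003,"ax":0,"ay":0,"az":0,"hand":1},
    {"x":0,"y":0,"z":-0.006,"ax":0,"ay":0,"az":0,"hand":1},
    {"x":0,"y":0,"z":-0.009,"ax":0,"ay":0,"az":0,"hand":1},
    {"x":0,"y":0,"z":-0.012,"ax":0,"ay":0,"az":0,"hand":1},
    {"x":0,"y":0,"z":-0.014,"ax":0,"ay":0,"az":0,"hand":1},
    {"x":0,"y":0,"z":-0.016,"ax":0,"ay":0,"az":0,"hand":1},
    {"x":0,"y":0,"z":-0.018,"ax":0,"ay":0,"az":0,"hand":1},
    {"x":0,"y":0,"z":-0.019,"ax":0,"ay":0,"az":0,"hand":1}
  ]
}}

```text
clock: 4.35
tcp_pos: [0.595, -0.0528, 0.0308]
ee_rot: [-0.116, -2.166, 2.17]
ft_force: [-1.7, -9.4, 4.3]
grip_width: 0.0001
```

{"name": "jog_arm", "arguments": {
  "plan": [
    {"x":0,"y":0,"z":-0.001,"ax":0,"ay":0,"az":0,"hand":1},
    {"x":0,"y":0,"z":-0.002,"ax":0,"ay":0,"az":0,"hand":1}
  ]
}}

```text
clock: 4.52
tcp_pos: [0.5952, -0.051, 0.0308]
ee_rot: [-0.116, -2.166, 2.17]
ft_force: [-1.6, -9.5, 4.2]
grip_width: 0.0006
```

{"name": "jog_arm", "arguments": {
  "plan": [
    {"x":0,"y":0,"z":-0.001,"ax":0,"ay":0,"az":0,"hand":1},
    {"x":0,"y":0,"z":-0.002,"ax":0,"ay":0,"az":0,"hand":1}
  ]
}}

```text
clock: 4.68
tcp_pos: [0.5954, -0.049, 0.0308]
ee_rot: [-0.116, -2.166, 2.17]
ft_force: [-1.4, -8.9, 3.4]
grip_width: 0.0004
```

{"name": "jog_arm", "arguments": {
  "plan": [
    {"x":0,"y":0,"z":-0.001,"ax":0,"ay":0,"az":0,"hand":1},
    {"x":0,"y":0,"z":-0.002,"ax":0,"ay":0,"az":0,"hand":1}
  ]
}}

```text
clock: 4.85
tcp_pos: [0.5956, -0.047, 0.0308]
ee_rot: [-0.116, -2.166, 2.17]
ft_force: [-0.8, -11.1, 4.5]
grip_width: 0.0005
```

{"name": "jog_arm", "arguments": {
  "plan": [
    {"x":0,"y":0,"z":-0.001,"ax":0,"ay":0,"az":0,"hand":1},
    {"x":0,"y":0,"z":-0.001,"ax":0,"ay":0,"az":0,"hand":1}
  ]
}}

```text
clock: 5.02
tcp_pos: [0.5957, -0.0469, 0.0309]
ee_rot: [-0.116, -2.165, 2.172]
ft_force: [-2.1, -16.0, 3.5]
grip_width: 0.0005
```

```bash
python3 s.py; python3 rear.py
```

```text
5.0167 tcp [ 0.5957 -0.0469  0.0309] trk [-0.0008 -0.0523  0.0309] 0.00046577393175283916 [-0.1386  0.6192  1.5393 -0.0036  0.9812  1.5395] F [ -2.0672 -16.0295   3.4745]
turn [-0.1758  0.0405 -0.1052]
row trk min/max [-0.0528  0.0127  0.025 ] [0.0627 0.1645 0.025 ]
```

Force is climbing while the tool has stalled, so the row is on the stop. I'll press slightly more, hold, then back off.

{"name": "jog_arm", "arguments": {
  "plan": [
    {"x":0,"y":0,"z":-0.001,"ax":0,"ay":0,"az":0,"hand":1},
    {"x":0,"y":0,"z":-0.001,"ax":0,"ay":0,"az":0,"hand":1},
    {"x":0,"y":0,"z":-0.001,"ax":0,"ay":0,"az":0,"hand":1}
  ]
}}

```text
clock: 5.32
tcp_pos: [0.5958, -0.0467, 0.0309]
ee_rot: [-0.117, -2.164, 2.172]
ft_force: [-2.1, -21.6, 3.7]
grip_width: 0.0003
```

{"name": "jog_arm", "arguments": {
  "plan": [
    {"x":0,"y":0,"z":0.005,"ax":0,"ay":0,"az":0,"hand":1},
    {"x":0,"y":0,"z":0.03,"ax":0,"ay":0,"az":0,"hand":1},
    {"x":0,"y":0,"z":0.05,"ax":0,"ay":0,"az":0,"hand":1},
    {"x":0,"y":-0.04,"z":0.06,"ax":0,"ay":0,"az":0,"hand":1},
    {"x":0,"y":-0.08,"z":0.06,"ax":0,"ay":0,"az":0,"hand":1},
    {"x":0,"y":-0.12,"z":0.06,"ax":0,"ay":0,"az":0,"hand":1},
    {"x":0,"y":-0.12,"z":0.06,"ax":0,"ay":0,"az":0,"hand":1},
    {"x":0,"y":-0.12,"z":0.06,"ax":0,"ay":0,"az":0,"hand":1}
  ]
}}

```text
clock: 5.98
tcp_pos: [0.59, -0.1037, 0.1525]
ee_rot: [-0.119, -2.169, 2.17]
ft_force: [-0.5, 0.8, -0.6]
grip_width: 0.0005
```

```bash
python3 s.py -.15 -.11 .15 -.15 -.11 .042; python3 - <<'E'
from bench import robot
import cv2
f=robot.grab_frame("wrist"); cv2.imwrite("pics/w2.png",f["img"])
E
```

```text
5.9833 tcp [ 0.59   -0.1037  0.1525] trk [-0.0004 -0.1094  0.1525] 0.0005011757979228659 [-0.2352  0.4677  1.4578  0.0002  1.2113  1.4406] F [-0.4887  0.845  -0.5826]
turn [-0.0266  0.0545 -0.2757]
[0.1496 0.0018 0.0005]
[0.1501 0.1097 0.0004]
```

View pics/w2.png

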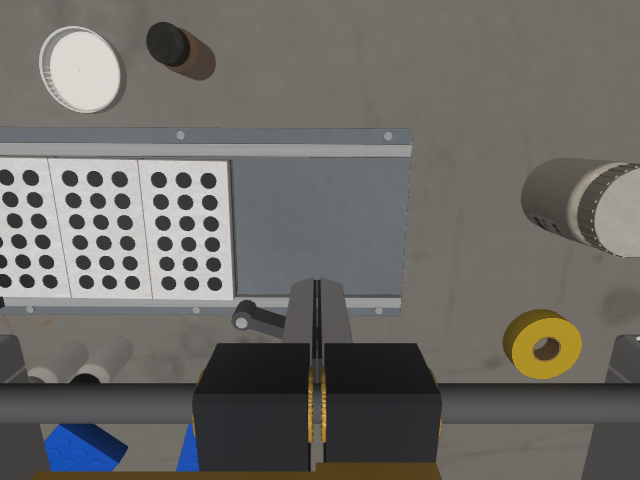

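Wrist view: the rear edge of the row is now at (231,160)–(233,300), just ahead of the gate pivot at (241,322). The row is together and home. Next the tool moves over to the outer side of the gate.

{"name": "jog_arm", "arguments": {
  "plan": [
    {"x":0.04,"y":0,"z":0,"ax":0,"ay":0,"az":0,"hand":1},
    {"x":0.08,"y":0,"z":0,"ax":0,"ay":0,"az":0,"hand":1},
    {"x":0.12,"y":0,"z":0,"ax":0,"ay":0,"az":0,"hand":1},
    {"x":0.15,"y":0.005,"z":0,"ax":0,"ay":0,"az":0,"hand":1},
    {"x":0.15,"y":0.045,"z":0,"ax":0,"ay":0,"az":0,"hand":1},
    {"x":0.15,"y":0.085,"z":0,"ax":0,"ay":0,"az":0,"hand":1},
    {"x":0.15,"y":0.115,"z":0,"ax":0,"ay":0,"az":0,"hand":1},
    {"x":0.15,"y":0.115,"z":0,"ax":0,"ay":0,"az":0,"hand":1}
  ]
}}

```text
clock: 6.7
tcp_pos: [0.4361, -0.0868, 0.0294]
ee_rot: [-0.103, -2.165, 2.16]
ft_force: [-0.7, -1.3, -0.6]
grip_width: 0.0006
```

```bash
python3 s.py; python3 - <<'E'
from bench import robot
from h import *
o=robot.get_obs(); p=np.array([-.0695,-.050])
for q in np.arange(-.4,1.6,.14):
    c=p+.062*np.array([np.sin(q),-np.cos(q)])-.017*np.array([np.cos(q),np.sin(q)])
    print(round(q,2),c,shift(o,trk(*c,.037)))
c=p+[.062,-.017]; print(c,shift(o,trk(*c,.037)))
E
```

```text
6.7 tcp [ 0.4361 -0.0868  0.0294] trk [-0.1553 -0.1089  0.0294] 0.0006213535766437455 [-0.279   0.3548  1.9695  0.0001  0.8277  1.3969] F [-0.6568 -1.3412 -0.5977]
turn [0.1044 0.0487 0.5824]
-0.4 [-0.1093 -0.1005] [-0.0459 -0.0081 -0.0084]
-0.26 [-0.1019 -0.1055] [-0.0533 -0.0082 -0.0033]
-0.12 [-0.0938 -0.1095] [-0.0614 -0.0083  0.0007]
0.02 [-0.0853 -0.1123] [-0.0699 -0.0084  0.0035]
0.16 [-0.0764 -0.1139] [-0.0788 -0.0085  0.0051]
0.3 [-0.0674 -0.1143] [-0.0878 -0.0085  0.0055]
0.44 [-0.0585 -0.1133] [-0.0967 -0.0086  0.0045]
0.58 [-0.0497 -0.1112] [-0.1054 -0.0087  0.0024]
0.72 [-0.0414 -0.1078] [-0.1138 -0.0088 -0.001 ]
0.86 [-0.0336 -0.1033] [-0.1216 -0.0089 -0.0054]
1.0 [-0.0265 -0.0978] [-0.1287 -0.0089 -0.011 ]
1.14 [-0.0203 -0.0913] [-0.1349 -0.009  -0.0174]
1.28 [-0.015  -0.0841] [-0.1402 -0.009  -0.0247]
1.42 [-0.0108 -0.0761] [-0.1444 -0.009  -0.0326]
1.56 [-0.0077 -0.0677] [-0.1475 -0.0091 -0.0411]
[-0.0075 -0.067 ] [-0.1477 -0.0091 -0.0418]
```

{"name": "jog_arm", "arguments": {
  "plan": [
    {"x":0,"y":0,"z":0,"ax":0,"ay":0,"az":0,"hand":1},
    {"x":0,"y":0,"z":0,"ax":0,"ay":0,"az":0,"hand":1},
    {"x":0,"y":0,"z":0,"ax":0,"ay":0,"az":0,"hand":1}
  ]
}}

```text
clock: 6.95
tcp_pos: [0.4408, -0.0882, 0.0364]
ee_rot: [-0.117, -2.168, 2.169]
ft_force: [0.6, 0.7, -0.0]
grip_width: 0.0009
```

```bash
python3 s.py -.1019 -.1055 .037 
```

```text
6.95 tcp [ 0.4408 -0.0882  0.0364] trk [-0.1505 -0.1098  0.0364] 0.0008658972433994202 [-0.2791  0.3439  1.9623  0.      0.8332  1.3968] F [ 0.5948  0.6996 -0.0222]
turn [-0.0217  0.0495 -0.1299]
[-0.0486 -0.0005 -0.0042]
```

{"name": "jog_arm", "arguments": {
  "plan": [
    {"x":-0.025,"y":0,"z":-0.007,"ax":0,"ay":0,"az":0,"hand":1},
    {"x":-0.041,"y":0,"z":-0.009,"ax":0,"ay":0,"az":0,"hand":1},
    {"x":-0.049,"y":0,"z":-0.004,"ax":0,"ay":0,"az":0,"hand":1},
    {"x":-0.057,"y":0,"z":0,"ax":0,"ay":0,"az":0,"hand":1},
    {"x":-0.065,"y":0,"z":0.0025,"ax":0,"ay":0,"az":0,"hand":1},
    {"x":-0.074,"y":0,"z":0.004,"ax":0,"ay":0,"az":0,"hand":1},
    {"x":-0.083,"y":0,"z":0.0045,"ax":0,"ay":0,"az":0,"hand":1},
    {"x":-0.092,"y":0,"z":0.0035,"ax":0,"ay":0,"az":0,"hand":1}
  ]
}}

```text
clock: 7.62
tcp_pos: [0.531, -0.1019, 0.035]
ee_rot: [-0.114, -2.167, 2.167]
ft_force: [-1.7, 1.6, 0.4]
grip_width: 0.0005
```

{"name": "jog_arm", "arguments": {
  "plan": [
    {"x":-0.009,"y":0,"z":-0.002,"ax":0,"ay":0,"az":0,"hand":1},
    {"x":-0.017,"y":0,"z":-0.0055,"ax":0,"ay":0,"az":0,"hand":1},
    {"x":-0.025,"y":0,"z":-0.01,"ax":0,"ay":0,"az":0,"hand":1},
    {"x":-0.032,"y":0,"z":-0.0155,"ax":0,"ay":0,"az":0,"hand":1},
    {"x":-0.038,"y":0,"z":-0.022,"ax":0,"ay":0,"az":0,"hand":1},
    {"x":-0.0435,"y":0,"z":-0.029,"ax":0,"ay":0,"az":0,"hand":1},
    {"x":-0.046,"y":0,"z":-0.033,"ax":0,"ay":0,"az":0,"hand":1},
    {"x":-0.046,"y":0,"z":-0.033,"ax":0,"ay":0,"az":0,"hand":1}
  ]
}}

```text
clock: 8.28
tcp_pos: [0.5808, -0.0722, 0.0349]
ee_rot: [-0.114, -2.168, 2.168]
ft_force: [-0.5, -1.1, -0.2]
grip_width: 0.0004
```

```bash
python3 s.py -.008 -.067 .037; python3 - <<'E'
from bench import robot
import cv2
f=robot.grab_frame("wrist"); cv2.imwrite("pics/w3.png",f["img"])
E
```

```text
8.2833 tcp [ 0.5808 -0.0722  0.0349] trk [-0.0129 -0.079   0.0349] 0.00036747201921067497 [-0.1863  0.5913  1.5749  0.0001  0.9749  1.4886] F [-0.4955 -1.1065 -0.1955]
turn [ 0.0045  0.1058 -0.0282]
[-0.0049 -0.0021 -0.012 ]
```

View pics/w3.png

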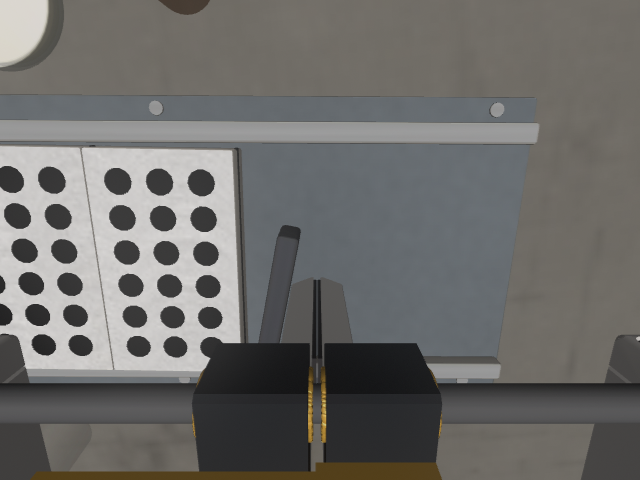

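The gate (free end at about (289,232)) is now inside the channel, close to shut and in front of the fingers. I'll finish in small steps.

{"name": "jog_arm", "arguments": {
  "plan": [
    {"x":-0.002,"y":0,"z":-0.004,"ax":0,"ay":0,"az":0,"hand":1},
    {"x":-0.004,"y":0,"z":-0.008,"ax":0,"ay":0,"az":0,"hand":1},
    {"x":-0.005,"y":0,"z":-0.01,"ax":0,"ay":0,"az":0,"hand":1},
    {"x":-0.005,"y":0,"z":-0.011,"ax":0,"ay":0,"az":0,"hand":1}
  ]
}}

```text
clock: 8.67
tcp_pos: [0.5866, -0.0625, 0.0349]
ee_rot: [-0.114, -2.168, 2.168]
ft_force: [1.0, -1.0, 0.2]
grip_width: 0.0006
```

{"name": "jog_arm", "arguments": {
  "plan": [
    {"x":0,"y":0,"z":-0.001,"ax":0,"ay":0,"az":0,"hand":1},
    {"x":0,"y":0,"z":-0.002,"ax":0,"ay":0,"az":0,"hand":1}
  ]
}}

```text
clock: 8.83
tcp_pos: [0.5866, -0.0608, 0.0349]
ee_rot: [-0.115, -2.167, 2.168]
ft_force: [-0.1, -0.9, 0.4]
grip_width: 0.0006
```

{"name": "jog_arm", "arguments": {
  "plan": [
    {"x":0,"y":0,"z":-0.001,"ax":0,"ay":0,"az":0,"hand":1},
    {"x":0,"y":0,"z":-0.001,"ax":0,"ay":0,"az":0,"hand":1}
  ]
}}

```text
clock: 9.0
tcp_pos: [0.5867, -0.0598, 0.035]
ee_rot: [-0.114, -2.167, 2.168]
ft_force: [0.3, -0.0, 0.1]
grip_width: 0.0006
```

{"name": "jog_arm", "arguments": {
  "plan": [
    {"x":0,"y":0,"z":-0.001,"ax":0,"ay":0,"az":0,"hand":1},
    {"x":0,"y":0,"z":-0.002,"ax":0,"ay":0,"az":0,"hand":1}
  ]
}}

```text
clock: 9.17
tcp_pos: [0.5868, -0.0594, 0.035]
ee_rot: [-0.114, -2.165, 2.17]
ft_force: [-2.5, -19.1, 0.3]
grip_width: 0.0007
```

{"name": "jog_arm", "arguments": {
  "plan": [
    {"x":0,"y":0,"z":-0.001,"ax":0,"ay":0,"az":0,"hand":1},
    {"x":0,"y":0,"z":-0.001,"ax":0,"ay":0,"az":0,"hand":1}
  ]
}}

```text
clock: 9.33
tcp_pos: [0.5868, -0.0594, 0.035]
ee_rot: [-0.115, -2.163, 2.171]
ft_force: [-2.4, -19.2, 1.3]
grip_width: 0.0002
```

```bash
python3 s.py; python3 - <<'E'
from bench import robot
import cv2
f=robot.grab_frame("wrist"); cv2.imwrite("pics/w4.png",f["img"])
E
```

```text
9.3333 tcp [ 0.5868 -0.0594  0.035 ] trk [-0.0083 -0.0656  0.035 ] 0.00015736064600787198 [-0.1614  0.5996  1.5607 -0.0044  0.9809  1.5175] F [ -2.4271 -19.1624   1.3208]
turn [-0.2093  0.0171 -0.0127]
```

View pics/w4.png

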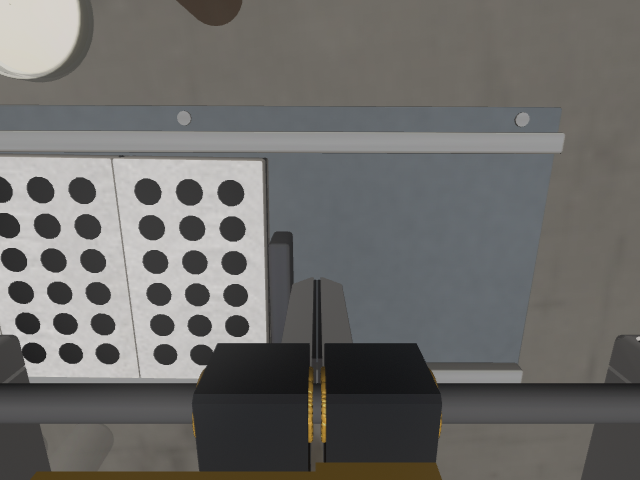

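The gate is hard on its stop (19 N) and parallel to the row's rear face. I'll retreat and check.

{"name": "jog_arm", "arguments": {
  "plan": [
    {"x":0,"y":0,"z":0.004,"ax":0,"ay":0,"az":0,"hand":1},
    {"x":0,"y":0,"z":0.02,"ax":0,"ay":0,"az":0,"hand":1},
    {"x":0,"y":0,"z":0.04,"ax":0,"ay":0,"az":0,"hand":1},
    {"x":0,"y":-0.04,"z":0.05,"ax":0,"ay":0,"az":0,"hand":1},
    {"x":0,"y":-0.08,"z":0.05,"ax":0,"ay":0,"az":0,"hand":1},
    {"x":0,"y":-0.12,"z":0.05,"ax":0,"ay":0,"az":0,"hand":1},
    {"x":0,"y":-0.15,"z":0.07,"ax":0,"ay":0,"az":0,"hand":1},
    {"x":0.03,"y":-0.15,"z":0.1,"ax":0,"ay":0,"az":0,"hand":1}
  ]
}}

```text
clock: 10.05
tcp_pos: [0.5515, -0.1527, 0.1917]
ee_rot: [-0.123, -2.171, 2.177]
ft_force: [1.8, -1.4, -0.1]
grip_width: 0.0005
```

{"name": "jog_arm", "arguments": {
  "plan": [
    {"x":0.04,"y":0,"z":0.04,"ax":0,"ay":0,"az":0,"hand":1},
    {"x":0.08,"y":0,"z":0.08,"ax":0,"ay":0,"az":0,"hand":1},
    {"x":0.1,"y":0,"z":0.12,"ax":0,"ay":0,"az":0,"hand":1},
    {"x":0.12,"y":0,"z":0.15,"ax":0,"ay":0,"az":0,"hand":1},
    {"x":0.12,"y":0,"z":0.15,"ax":0,"ay":0,"az":0,"hand":1},
    {"x":0.12,"y":0,"z":0.15,"ax":0,"ay":0,"az":0,"hand":1},
    {"x":0.12,"y":0,"z":0.15,"ax":0,"ay":0,"az":0,"hand":1}
  ]
}}

```text
clock: 10.63
tcp_pos: [0.4115, -0.2898, 0.185]
ee_rot: [-0.117, -2.166, 2.166]
ft_force: [-0.2, -0.6, 0.4]
grip_width: 0.0006
```

```bash
python3 s.py; python3 rear.py
```

```text
10.6333 tcp [ 0.4115 -0.2898  0.185 ] trk [-0.1582 -0.3133  0.185 ] 0.0006474460929723218 [-0.6865  0.2316  1.6981  0.0004  1.2118  0.9918] F [-0.218  -0.5784  0.4096]
turn [ 0.0139 -0.0962 -0.0139]
row trk min/max [-0.0537 -0.0391  0.025 ] [0.0622 0.1645 0.025 ]
```

View pics/now.png

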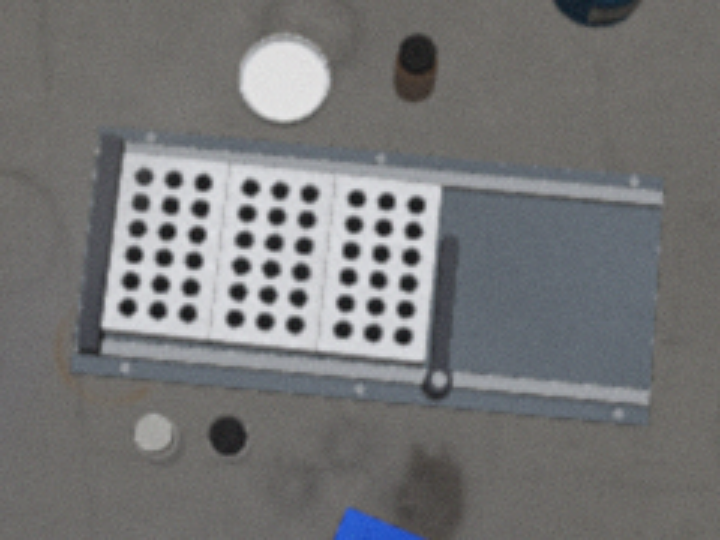

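The row is against the stop (front at 0.1645, rear at -0.039), the gate is square behind it, and the vials and petri dish haven't moved. Handing in.

```bash
python3 -c "
from bench import robot
print(robot.job_done())"
```

```text
the job is handed in; nothing more can be done
None
```

I pushed the three-block row home against the end stop with closed fingertips, then swung the gate shut behind it and handed the job in at about 10.7 s. The hand-in gives no verdict, so the results below are my own checks.

- **Row:** pushing took about 9 N, rising to 22 N once it was against the stop. In the last top view the front face is at y ≈ 0.1645 m and the rear at ≈ -0.039 m in the track frame. Home is 0.165 and -0.039. The blocks are touching with no visible gap.
- **Gate:** it stopped hard at the end of its travel (19 N). After I withdrew it still lay square across the track, just behind the row. I judged this by eye and did not measure the angle.
- **Bystanders:** the three vials and the petri dish look unmoved in the last picture. The jar and tape were outside that crop, so I did not re-check them, but the tool never came near them while low.
- **Disagreement:** the wrist camera put points along the track 2–3 mm further back than the top camera. I covered that by stopping both pushes on contact force, not on position.
- **Refused call:** the first move call was rejected for missing keys and moved nothing.

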